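# Fit the tube rotor to the mixer drive

## Robot

A 7-joint arm with a two-finger parallel gripper is mounted at the origin on the work surface. World frame = base frame: x ahead of the robot, y to its left, z up, the work surface at z = 0. Lengths are in m, angles in rad, forces in N, time in s.
With the tool pointing down it reaches from about 0.425 to 0.875 m from the base axis. Payload 4.7 kg.
Tool frame: the origin (TCP) lies at the very end of the fingers, on their centre line; the grasp point (between the pads) lies 19 mm behind it; x points along the fingers, y is the direction in which the jaws open and shut, and the axes are right-handed (so a half turn about x gives the same grasp; the last joint's range is limited). The gripper opens to 87 mm and grips with 3 to 60 N. Pads are 19 mm wide; open, the fingers measure 117 mm over their backs; the gripper's body (75 mm by 190 mm) begins 51 mm behind the grasp point.
Start: joints at [1.315, 0.321, -0.07, 1.45, 0.023, 1.371, -0.057], TCP at [0.173, -0.627, 0.223] pointing down, gripper open.
Joint ranges: [-2.86, 2.86], [-0.3, 2.09], [-1.38, 1.24], [0.06, 2.45], [-1.56, 4.7], [0.09, 2.05], [-2.69, 2.69]. Speed limits (rad/s): [2.57, 2.57, 3.14, 3.14, 3.14, 3.14, 3.14].

## Interface

Orientations are given as a rotation vector (axis times angle).
In Python, from cell import ctrl, eyes, order gives the robot as it stands.
- The arm moves only by the tool play_rows, never from a script. Its argument "commands" is a list of rows, each an object with "twist": the turn, a rotation vector about the tool's x, y, z in degrees, a list of three; "offset": the shift along the tool's x, y, z in cm, a list of three; "gripper": the gripper command: -1 is shut, 1 is fully open, values between are in proportion. In form: [{"twist": [wx, wy, wz], "offset": [dx, dy, dz], "gripper": gripper}, ...]. A call has 1 to 5 rows; each row is the pose to reach, as a shift and turn from the pose commanded when the call began, along the tool's axes at that moment; what a row does not reach only later rows make up. A row lasts 1/10 s, in which the tool goes at most 50 mm and 8.59 degrees, less where a joint would pass 70% of its speed; a pose out of reach is approached as far as the arm can. A call with a gripper value outside its range is refused whole. The fingers move at their own pace and stop on an object; "force" is the grip in N (left out, the last holds). Time passes only in rows, so rows that repeat a pose let the fingers close. It gives the time, the measured TCP pose, the force and the opening at its end, in the units of the state.
- ctrl.get_state(): the state, without advancing time (a new reading comes with each control period).
- eyes.get_image(name): name is "side" or "top" or "wrist"; returns the picture (480x640x3 uint8, red, green, blue); there is no depth.
- eyes.camera_info(name): a dict with "intrinsics" (3x3 intrinsics, pixels), "k1" (the pictures are not rectified: a ray, as slopes to the right and down, at radius r is drawn at 1 + k1 r^2 times it, then the intrinsics apply), "rvec" (rotation vector, rad) and "tvec" (3), from world to camera coordinates, as OpenCV has them. Camera axes: x right, y down, z forward; pixel columns grow to the right and rows downward; lengths in m; the calibration is good to about 2 mm. A picture is of the moment at which its call begins: read the wrist's pose just before it. camera_info takes no time and is no camera call; for the wrist camera it gives the pose at the moment of the call.
- order.job_done(): hands the job in, once; it reports no verdict.
The state is a dict: "t": time; "joint_pos": joint angles; "qvel": joint speeds; "tau": joint torques, N m; "tcp_pos": TCP position; "orientation": TCP orientation; "force": force on the tool from outside, world axes, zero at the start; "moment": the same for the moment, N m; "finger_gap": finger opening in m.
Only numpy, scipy, OpenCV 4.12 (cv2) and the standard library are available. Lean on these libraries where they do the work, as an engineer would, in place of code of your own. Each camera call takes 0.05 s, during which the arm holds its last target. There are 200 camera calls.

## Task

Turn the orange blanking plug in the mixer drive's hub anticlockwise until it comes free, lift it out and leave it lying in the steel tray. Then take the blue tube rotor by its grip, push its shaft into the hub, turning until the key slips into the keyway, and push it fully home against the spring, flush on the hub; finish while still gripping it and holding it down, because it springs up if let go. Do not disturb the dishes, bottle, pen cup or sample box.

Things in the scene. Friction and masses are not known exactly. Their poses are not given: they have to be found in the camera images.
- drive: Fixed mixer drive: round white housing 170 mm across, top 75 mm above the table; steel hub collar 52 mm across, flat top at 85 mm. Origin: centre of underside, on the hub axis. z up; +x points to the hub's keyway (red line on the housing's top). In the hub, below a 12 mm lip, is a hollow 36 mm across; the keyway's left (+y) wall runs down into it as the stop for the plug's lug.
- hub_mouth (a point): Centre of the hub's top face; axes as the drive's. Bore 20 mm across with one keyway 7.5 mm wide, reaching 17 mm from the axis, through the 12 mm lip. Turned anticlockwise (from above), the plug stops with its lug in the keyway, at most 0.1 rad past the middle. Rotor origin above this point: 26 mm with the key on the face, 8 mm at the spring pin, 0 mm fully home.
- ejector (a joint): Spring pin in the hub: m pressed down. 0 = free, its top 28 mm below the hub's top; 0.008 = pressed as far as a fully seated rotor presses it. It pushes up with about 6 N when free and 11 N at 0.008, more than the rotor's weight.
- plug: Orange bayonet plug, 60 g, in the hub. Origin: on its axis, underside of its flange (40 mm across, 6 thick), which rests on the hub's top. Grip bar along x, 40 x 12 mm, 6 to 36 mm above the origin, black mark at its +x end. Stem below 18 mm across, 20 long. Starts 0.8 to 1.3 rad clockwise (from above) of the keyway; with its x within 0.08 rad of the drive's x it lifts straight out.
- plug_lug (a point): Middle of the plug's lug, 16.5 mm below the plug's origin and 10 mm from its axis towards the plug's +x. The lug is 5 mm wide and 5 mm high, reaches 13.5 mm from the axis, and is caught under the hub's lip (2 mm below it) until it stands under the keyway. The plug must rise 20 mm to be clear of the hub. Axes as the plug's.
- rotor_key (a point): Lower end of the brass key on the rotor's shaft, 26 mm below the rotor's origin and 10 mm from its axis towards the rotor's +x. The key is 5 mm wide (its lowest 2.5 mm narrowed to 3.8 mm), reaches 13 mm from the axis and runs from here up to the rotor's underside. The shaft's last 10 mm below here are a plain round pilot with a chamfered end. Axes as the rotor's.
- tray: Fixed open steel tray, 170 mm (x) by 110 mm (y), 24 mm high, walls and floor 3 mm. Origin: centre of its underside. The plug may lie in it any way round.
- rotor: Blue tube rotor 92 mm across, about 0.3 kg, upright in the stand. Origin: on its axis in its flat underside (80 mm across); z up. Black grip bar on top along x, 44 x 12 mm, 28 to 62 mm above the origin; the blue body ends at 28 mm. Steel shaft below, 17 mm across, 36 mm long; its key points to +x, marked by a red dot on the rim and a red mark on the grip's end.
- stand: Fixed grey ring, 72 mm across, hole 36 mm, 45 mm high, in which the rotor stands with its shaft hanging down. Origin: centre of its underside.
- dish_red: Closed culture dish, red, 90 mm across, 15 mm high, loose; bystander. Origin: centre of underside.
- dish_green: Closed culture dish, green, 90 mm across, 15 mm high, loose; bystander. Origin: centre of underside.
- dish_stack: Stack of five red-brown culture dishes (one piece), 90 mm across, 77 mm high, loose; bystander. Origin: centre of underside.
- reagent: Amber bottle with white cap, 56 mm across, 110 mm high, loose; bystander. Origin: centre of underside.
- pen_cup: White cup with red pens, 68 mm across, 130 mm high with the pens, loose; bystander. Origin: centre of underside.
- sample_box: Cardboard box 130 x 90 x 70 mm, loose; bystander. Origin: centre of underside.
Not all that is in view belongs to the job. There is more than one size of the rotor; the one meant has the size given above. Leave any yellow look-alike of the plug alone.

How it is judged:
On the way, in this order (a step that is already met when the one before it is completed fails the run):
1. the plug is lifted clear of the hub (z of plug in the frame of hub_mouth above 0.03 m), for 0.1 s.
2. the plug lies in the tray, let go (x of plug in the frame of tray between -0.08 and 0.08 m and y of plug in the frame of tray between -0.05 and 0.05 m and z of plug in the frame of tray below 0.045 m and contact force between plug and the fingers below 0.1 N and linear speed of plug below 0.05 m/s), for 0.2 s.
3. the rotor, in the fingers, has its key in the hub's keyway (z of rotor in the frame of hub_mouth below 0.02 m and horizontal distance between rotor and hub_mouth below 0.005 m and contact force between rotor and the fingers above 2 N), for 0.1 s.
At the end, for the whole second after the job is handed in: The plug rests in the tray, released (origin under 45 mm up). The rotor is on the hub axis (5 mm), key in keyway (0.35 rad), upright (0.08 rad), underside within 2.5 mm of the hub's top, spring pin pressed over 5 mm, at rest, and the fingers still hold it (over 2 N) (all of step 2 and horizontal distance between rotor and hub_mouth below 0.005 m and contact force between rotor and the fingers above 2 N and z of rotor in the frame of hub_mouth below 0.0025 m and angle between the x axis of rotor and the x axis of drive, either way round below 0.35 rad and angle between rotor's own z axis and vertical below 0.08 rad and value of joint ejector above 0.005 m and linear speed of rotor below 0.03 m/s); the arm keeps its last pose, push and grip.
It fails at once if a bystander is pushed more than 30 mm or tipped over (distance of any of dish_red, dish_green, dish_stack, reagent, pen_cup, sample_box from where it was at the start of the episode above 0.03 m or angle between any of dish_red, dish_green, dish_stack, reagent, pen_cup, sample_box's own z axis and vertical above 0.5 rad).
It also fails if it takes over 61 s, if anything falls off the work surface, if the arm or the gripper's body presses on something with over 40 N, if the wrist force passes 120 N, or if a joint passes its speed limit or range.

## Working session

There is one attempt and no reset: what is moved stays moved. The work goes in short steps, Python scripts to look and compute and a tool call to move; the robot and the scene stay as the last step left them, time stands still between calls to the robot, and variables do not carry over. Pictures are saved under pics/ and viewed, about 8 in all and at most 12, crops included, and the job is handed in when it is done.

Besides the shell and the picture viewer there is one more tool, called after "Request:" as name([rows], argument=value, ...), one row to a line, values as JSON. play_rows: Moves the arm, as the interface text tells. Its arguments: {"type":"object","properties":{"commands":{"type":"array"},"force":{"type":"number"}},"required":["commands"]}

```bash
mkdir -p pics; ls
python3 - <<'E'
from cell import ctrl, eyes, order
import cv2,numpy as np
print(ctrl.get_state())
for n in ("top","side"):
    im=eyes.get_image(n); cv2.imwrite(f"pics/{n}0.png",im[:,:,::-1]); i=eyes.camera_info(n); print(n,i)
print(eyes.camera_info("wrist"))
E
```

```text
pics
{'t': 0.0, 'joint_pos': array([ 1.31512404,  0.32181948, -0.0701033 ,  1.45169917,  0.02261715,
        1.37078012, -0.05688732]), 'qvel': array([-0.00060456,  0.00100223,  0.00143589,  0.0005215 , -0.00070302,
       -0.00092996, -0.00017978]), 'tau': array([-5.15162956e-04, -4.91284740e+01, -4.04338818e-01, -3.12529600e+01,
       -6.37514004e-02,  4.35996673e-02,  1.70881508e-04]), 'tcp_pos': array([ 0.17304048, -0.62596285,  0.22145181]), 'orientation': array([ 2.0776057 ,  0.28404777, -2.07837406]), 'force': array([0.76093139, 0.4871737 , 0.83827549]), 'moment': array([-0.00350661, -0.01504765,  0.01000597]), 'finger_gap': 0.08672609703650354}
top {'intrinsics': array([[499.404756  ,   0.        , 314.07537296],
       [  0.        , 499.404756  , 236.60390259],
       [  0.        ,   0.        ,   1.        ]]), 'k1': -0.008453834824006655, 'rvec': array([ 2.16092625, -2.20470527,  0.04652854]), 'tvec': array([-0.03839405,  0.55498047,  1.22318889])}
side {'intrinsics': array([[466.82814043,   0.        , 320.9442305 ],
       [  0.        , 466.82814043, 238.62751166],
       [  0.        ,   0.        ,   1.        ]]), 'k1': 0.007259206916577168, 'rvec': array([ 0.7636371 , -2.34406248,  1.36766116]), 'tvec': array([0.40574543, 0.25652438, 0.57165907])}
{'intrinsics': array([[424.00351378,   0.        , 315.54002685],
       [  0.        , 424.00351378, 242.57583956],
       [  0.        ,   0.        ,   1.        ]]), 'k1': 0.000759601748055531, 'rvec': array([-2.33462851,  1.77390635,  0.22827794]), 'tvec': array([-0.64924002, -0.03163971,  0.38855292])}
```

View pics/top0.png

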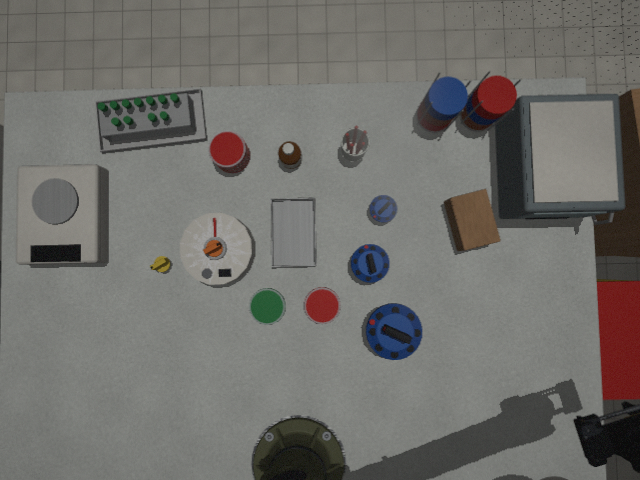

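View pics/side0.png

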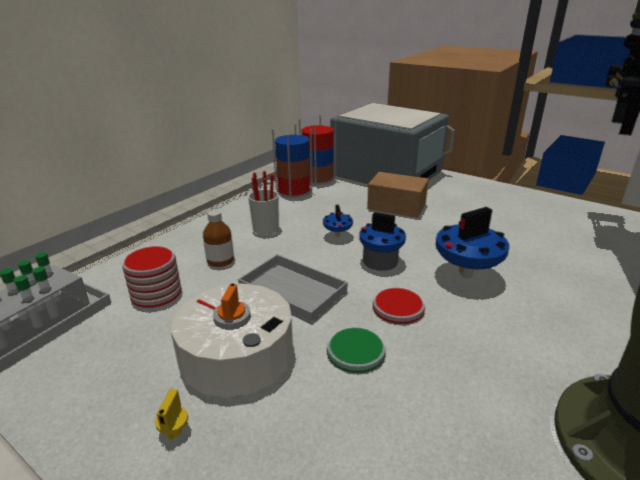

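```bash
cat > h.py <<'E'
from cell import ctrl, eyes, order
import cv2,numpy as np
from scipy.spatial.transform import Rotation as Ro
def cam(n):
    i=eyes.camera_info(n); return i
def ray(i,px):
    K=i["intrinsics"]; p=np.atleast_2d(px).astype(float)
    d=(p-K[:2,2])/[K[0,0],K[1,1]]; u=d.copy()
    for _ in range(10): u=d/(1+i["k1"]*(u**2).sum(1,keepdims=True))
    R=Ro.from_rotvec(i["rvec"]).as_matrix()
    return -R.T@i["tvec"], np.c_[u,np.ones(len(u))]@R
def onz(i,px,z):
    o,d=ray(i,px); return o+d*((z-o[2])/d[:,2])[:,None]
def proj(i,P):
    R=Ro.from_rotvec(i["rvec"]).as_matrix(); c=np.atleast_2d(P)@R.T+i["tvec"]; u=c[:,:2]/c[:,2:]
    u=u*(1+i["k1"]*(u**2).sum(1,keepdims=True)); K=i["intrinsics"]; return u*[K[0,0],K[1,1]]+K[:2,2]
def hsv(im,lo,hi): return cv2.inRange(cv2.cvtColor(im,cv2.COLOR_RGB2HSV),lo,hi)
def blobs(m,a=20):
    n,l,s,c=cv2.connectedComponentsWithStats(m); return [(k,s[k],c[k]) for k in range(1,n) if s[k][4]>=a],l
def plan(pos,yaw):
    """yaw = world angle of tool y axis (mod pi); tool x down. prints twist,offset in tool axes"""
    s=ctrl.get_state(); R=Ro.from_rotvec(s["orientation"]).as_matrix()
    best=None
    for k in(-1,0,1,2):
        a=yaw+k*np.pi; y=np.array([np.cos(a),np.sin(a),0]); x=np.array([0,0,-1.]); T=np.c_[x,y,np.cross(x,y)]
        w=Ro.from_matrix(R.T@T).as_rotvec(degrees=True)
        if best is None or np.linalg.norm(w)<np.linalg.norm(best): best=w
    print("twist",best.round(1),"offset cm",(R.T@(np.array(pos)-s["tcp_pos"])*100).round(2),"tcp",s["tcp_pos"].round(4),"yaw",np.degrees(np.arctan2(R[1,1],R[0,1])).round(1),"j7",s["joint_pos"][6].round(2),"t",s["t"],"F",s["force"].round(1))
E
python3 - <<'E'
from h import *
im=cv2.imread("pics/top0.png")[:,:,::-1].copy(); i=cam("top")
# drive: white housing
for name,lo,hi,z in [("orange",(5,150,120),(16,255,255),.121),("blue",(105,120,60),(125,255,255),.073),("red",(0,120,90),(4,255,255),.075),("green",(60,100,50),(90,255,255),.015),("yellow",(22,120,100),(34,255,255),.03)]:
    b,l=blobs(hsv(im,lo,hi),12)
    for k,s,c in b:
        print(name,s,c.round(1),onz(i,c,z)[0].round(4), cv2.minAreaRect(np.argwhere(l==k)[:,::-1].astype(np.float32))[1:])
g=cv2.cvtColor(im,cv2.COLOR_RGB2GRAY)
print(cv2.HoughCircles(cv2.medianBlur(g[190:310,150:280],3),cv2.HOUGH_GRADIENT,1,30,param1=100,param2=20,minRadius=30,maxRadius=42))
print("tray",onz(i,[[272,199],[315,199],[315,267],[272,267]],.024).round(3))
print("reach",proj(i,[[.5,.2,0]]))
plan([.5,.2,.3],0)
E
```

```text
orange [204 240  14  14 101] [210.5 245.9] [0.5315 0.185  0.121 ] ((8.15880012512207, 16.317602157592773), 60.945396423339844)
orange [210 249  12   8  44] [216.2 252.9] [0.5153 0.1722 0.121 ] ((4.0249223709106445, 12.521980285644531), 63.43495178222656)
blue [ 429   77   39   38 1135] [448.1  95.8] [ 0.8824 -0.3786  0.073 ] ((37.47665786743164, 36.76955032348633), 45.0)
blue [351 244  38  39 823] [369.3 263.4] [ 0.4848 -0.1793  0.073 ] ((36.76955032348633, 37.47665786743164), 45.0)
blue [ 366  304   56   56 1791] [393.5 331. ] [ 0.3259 -0.2317  0.073 ] ((55.154327392578125, 54.44721603393555), 45.0)
red [ 478   76   39   38 1093] [496.7  94.2] [ 0.883  -0.4942  0.075 ] ((37.0, 38.0), 90.0)
red [210 132  33  33 826] [226.4 148.4] [0.7667 0.1556 0.075 ] ((32.0, 32.0), 90.0)
red [213 218   3  19  38] [214.3 226.8] [0.5788 0.186  0.075 ] ((18.0, 2.0), 90.0)
red [ 597  281   43  119 4328] [619.4 338.3] [ 0.2997 -0.7538  0.075 ] ((118.0, 42.0), 90.0)
red [306 289  32  33 814] [321.7 305.5] [ 0.3886 -0.0651  0.075 ] ((32.0, 31.0), 90.0)
red [370 320   4   4  14] [371.7 321.5] [ 0.3492 -0.1
[... 1037 characters left out ...]
] [0.859  0.4514 0.015 ] ((6.363961219787598, 5.656853675842285), 45.0)
green [251 291  32  32 804] [266.4 306.4] [0.384  0.0715 0.015 ] ((31.0, 31.0), 90.0)
yellow [150 256  16  14 100] [158.3 261.7] [0.4993 0.3349 0.03  ] ((7.488452911376953, 17.47305679321289), 56.3099365234375)
yellow [157 262  13  10  53] [164.2 267.7] [0.4842 0.3204 0.03  ] ((4.714951992034912, 14.422204971313477), 56.3099365234375)
[[[67.5 60.5 37.1]]]
tray [[ 0.649  0.053  0.024]
 [ 0.647 -0.054  0.024]
 [ 0.479 -0.05   0.024]
 [ 0.481  0.055  0.024]]
reach [[215.4899528  260.47676848]]
twist [-74.5  -0.1   0.1] offset cm [ -7.72 -70.91 -53.53] tcp [ 0.173  -0.626   0.2215] yaw -74.5 j7 -0.06 t 0.1 F [ 0.2 -1.5  0.2]
```

Request:
play_rows([
  {"twist": [-8,0,0],"offset": [-1,-3,-4],"gripper": 1},
  {"twist": [-16,0,0],"offset": [-2,-6,-8],"gripper": 1},
  {"twist": [-24,0,0],"offset": [-3,-9,-12],"gripper": 1},
  {"twist": [-32,0,0],"offset": [-4,-12,-16],"gripper": 1},
  {"twist": [-40,0,0],"offset": [-4,-15,-20],"gripper": 1},
])

```text
t: 0.6
tcp_pos: [0.3248, -0.4305, 0.2636]
orientation: [1.634, 0.862, -1.634]
force: [1.0, -0.6, 0.3]
finger_gap: 0.0871
```

Request:
play_rows([
  {"twist": [-8,0,0],"offset": [-1,0,-5],"gripper": 1},
  {"twist": [-16,0,0],"offset": [-2,0.5,-10],"gripper": 1},
  {"twist": [-24,0,0],"offset": [-3,1,-15],"gripper": 1},
  {"twist": [-32,0,0],"offset": [-4,1,-20],"gripper": 1},
  {"twist": [-40,0,0],"offset": [-4,1,-25],"gripper": 1},
])

```text
t: 1.1
tcp_pos: [0.4724, -0.2336, 0.3036]
orientation: [1.134, 1.253, -1.134]
force: [1.2, -0.5, -0.7]
finger_gap: 0.0868
```

Run:
```python
from h import *
plan([.525,.178,.30],np.radians(27))
i=cam("wrist"); o,d=ray(i,[[315,242]]); s=ctrl.get_state(); R=Ro.from_rotvec(s["orientation"]).as_matrix()
print("cam rel tool",R.T@(o-s["tcp_pos"]),"axis",R.T@d[0])
```

```text
twist [-21.2   0.1  -0.1] offset cm [  0.31   9.37 -40.42] tcp [ 0.4724 -0.2336  0.3036] yaw 5.8 j7 0.49 t 1.1 F [ 1.2 -0.5 -0.7]
cam rel tool [-0.1612959  -0.00054505 -0.06807053] axis [ 0.96842305 -0.00109762  0.24931717]
```

Request:
play_rows([
  {"twist": [-5,0,0],"offset": [1,1,-4.8],"gripper": 1},
  {"twist": [-10,0,0],"offset": [2,2,-9.6],"gripper": 1},
  {"twist": [-15,0,0],"offset": [3,3,-14.4],"gripper": 1},
  {"twist": [-20,0,0],"offset": [4,4,-19.2],"gripper": 1},
  {"twist": [-21,0,0],"offset": [4,5,-24],"gripper": 1},
])

```text
t: 1.6
tcp_pos: [0.4968, 0.0104, 0.2608]
orientation: [0.86, 1.395, -0.863]
force: [1.2, -0.3, 0.5]
finger_gap: 0.0872
```

Request:
play_rows([
  {"twist": [0,0,0],"offset": [1,2.6,-3.6],"gripper": 1},
  {"twist": [0,0,0],"offset": [2,5.2,-7.2],"gripper": 1},
  {"twist": [0,0,0],"offset": [3,7.8,-10.8],"gripper": 1},
  {"twist": [0,0,0],"offset": [3.3,10,-13.7],"gripper": 1},
  {"twist": [0,0,0],"offset": [3.3,10,-13.7],"gripper": 1},
])

```text
t: 2.1
tcp_pos: [0.5249, 0.1824, 0.2286]
orientation: [0.858, 1.4, -0.854]
force: [-0.0, 0.6, 0.7]
finger_gap: 0.0873
```

Run:
```python
from h import *
plan([.525,.178,.12],np.radians(27))
i=cam("wrist"); im=eyes.get_image("wrist"); cv2.imwrite("pics/w1.png",im[:,:,::-1])
import pickle; pickle.dump(i,open("w1.pkl","wb"))
for n,lo,hi,z in [("orange",(5,150,90),(18,255,255),.121),("red",(0,140,90),(4,255,255),.075)]:
    b,l=blobs(hsv(im,lo,hi),60)
    for k,s,c in b: print(n,s,c.round(1),onz(i,c,z)[0].round(4),cv2.minAreaRect(np.argwhere(l==k)[:,::-1].astype(np.float32)))
```

```text
twist [-0.  -0.3 -0. ] offset cm [10.85 -0.19  0.45] tcp [0.5249 0.1824 0.2286] yaw 27.0 j7 -0.04 t 2.1 F [-0.   0.6  0.7]
orange [ 294  205   54   64 2270] [320.9 232.9] [0.525  0.1888 0.121 ] ((323.26641845703125, 233.53884887695312), (61.192562103271484, 52.95637512207031), 55.784297943115234)
red [354 240  52  29 359] [380.2 254.5] [0.579  0.1853 0.075 ] ((379.5181579589844, 254.45980834960938), (55.12322998046875, 7.1145710945129395), 24.304548263549805)
```

View pics/w1.png

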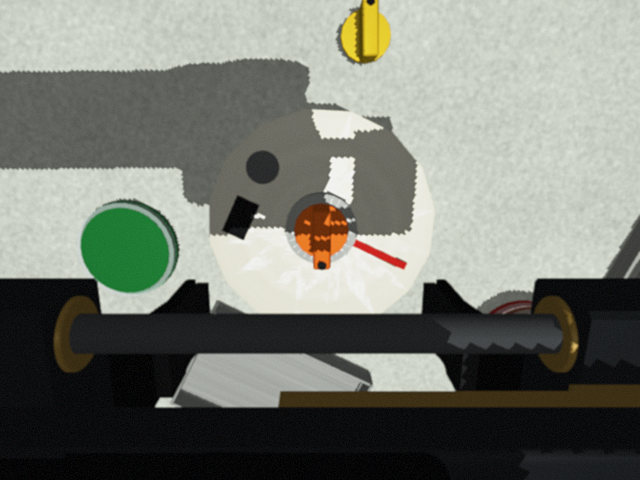

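Run:
```python
from h import *
import pickle; i=pickle.load(open("w1.pkl","rb")); im=cv2.imread("pics/w1.png")[:,:,::-1].copy()
print("mark",onz(i,[[321,265],[321,268]],.121),"hub",onz(i,[321.5,229],.085))
m=hsv(im,(0,140,90),(4,255,255)); b,l=blobs(m,200)
for k,s,c in b:
    if s[1]<260 and s[0]<400:
        P=onz(i,np.argwhere(l==k)[:,::-1],.075)[:,:2]; vx,vy,x0,y0=cv2.fitLine(P.astype(np.float32),cv2.DIST_L2,0,.01,.01).ravel(); print("red",x0,y0,np.degrees(np.arctan2(vy,vx)),P.min(0),P.max(0))
# housing top rim points, left & right edges (white/shadow vs table) sampled by hand from picture
t=cam("top"); tp=cv2.imread("pics/top0.png")[:,:,::-1]
print("top housing",onz(t,[217.5,250.5],.075),"top hub/bar")
g=cv2.cvtColor(im,cv2.COLOR_RGB2GRAY)
print(cv2.HoughCircles(cv2.medianBlur(g[160:290,250:400],3),cv2.HOUGH_GRADIENT,1,30,param1=80,param2=15,minRadius=28,maxRadius=42))
cr=cv2.resize(im[165:295,240:420],None,fx=4,fy=4,interpolation=cv2.INTER_CUBIC); cv2.imwrite("pics/w1c.png",cr[:,:,::-1])
```

```text
mark [[0.53505893 0.1694435  0.121     ]
 [0.53601426 0.16758803 0.121     ]] hub [[0.52821672 0.18452054 0.085     ]]
red 0.579009 0.18532024 1.5199327 [0.55682359 0.18245238] [0.6003964  0.18845326]
top housing [[0.52232146 0.17888673 0.075     ]] top hub/bar
[[[70.5 67.5 35.9]]]
```

View pics/w1c.png

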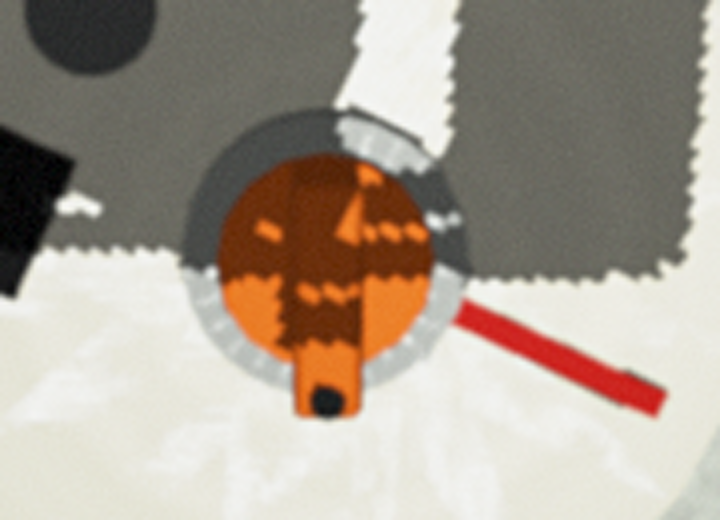

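Request:
play_rows([
  {"twist": [0,0,0],"offset": [3,0.4,0],"gripper": 1},
  {"twist": [0,0,0],"offset": [7,0.4,0],"gripper": 1},
  {"twist": [0,0,0],"offset": [11,0.4,0],"gripper": 1},
  {"twist": [0,0,0],"offset": [13.3,0.4,0],"gripper": 1},
  {"twist": [0,0,0],"offset": [13.3,0.4,0],"gripper": 1},
])

```text
t: 2.65
tcp_pos: [0.5277, 0.1744, 0.0928]
orientation: [0.86, 1.397, -0.87]
force: [-1.2, -0.7, 0.4]
finger_gap: 0.0871
```

Request:
play_rows([
  {"twist": [0,0,0],"offset": [0,0,0],"gripper": -1},
  {"twist": [0,0,0],"offset": [0,0,0],"gripper": -1},
  {"twist": [0,0,0],"offset": [0,0,0],"gripper": -1},
  {"twist": [0,0,0],"offset": [0,0,0],"gripper": -1},
  {"twist": [0,0,0],"offset": [0,0,0],"gripper": -1},
], force=25)

```text
t: 3.15
tcp_pos: [0.5306, 0.1777, 0.0971]
orientation: [0.863, 1.392, -0.862]
force: [-0.7, 0.2, -0.0]
finger_gap: 0.0549
```

Run:
```python
from h import *
s=ctrl.get_state(); print(s["force"],s["moment"],s["finger_gap"]); plan([.528,.1848,.095],np.radians(91.5))
```

```text
[-0.71338633  0.21216467 -0.01942133] [-0.01723145 -0.13169814  0.00561418] 0.0548690424152397
twist [-65.    0.1  -0. ] offset cm [ 0.21  0.09 -0.75] tcp [0.5306 0.1777 0.0971] yaw 26.5 j7 -0.13 t 3.15 F [-0.7  0.2 -0. ]
```

Request:
play_rows([
  {"twist": [0,0,0],"offset": [0,0,0],"gripper": -0.3},
  {"twist": [0,0,0],"offset": [0,0,0],"gripper": -0.3},
])

```text
t: 3.35
tcp_pos: [0.5302, 0.1777, 0.0965]
orientation: [0.863, 1.393, -0.863]
force: [0.2, -0.0, 1.1]
finger_gap: 0.0393
```

Run:
```python
from h import *
im=eyes.get_image("wrist");cv2.imwrite("pics/w2.png",im[:,:,::-1])
for _ in range(3):
    s=ctrl.get_state(); print(s["t"],s["tcp_pos"],s["joint_pos"],s["finger_gap"]); eyes.get_image("top")
```

```text
3.4 [0.53013985 0.17765026 0.09643181] [ 0.36757469  0.34418674 -0.86270118  1.80591546  0.28840721  1.12334734
 -0.13092755] 0.035634730191283825
3.45 [0.53010971 0.17763196 0.0963699 ] [ 0.36756824  0.34426201 -0.86264884  1.80596709  0.28838436  1.12332355
 -0.1309007 ] 0.033558843301826145
3.5 [0.53012542 0.17765079 0.09634968] [ 0.36756385  0.34432474 -0.86266945  1.8059576   0.28842315  1.12327082
 -0.13090379] 0.03240137303083757
```

View pics/w2.png

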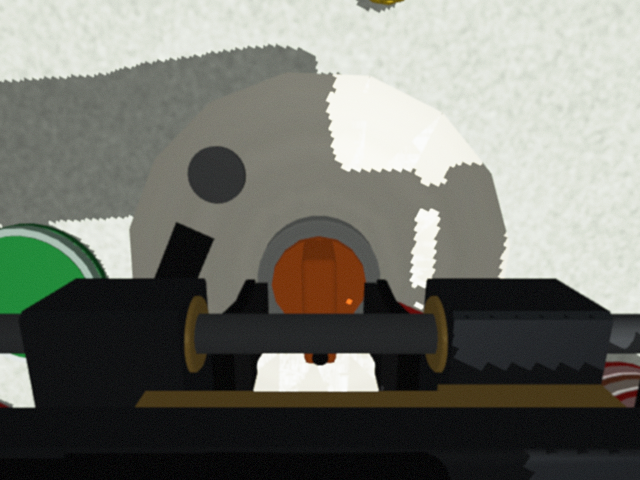

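Run:
```python
from h import *
i=cam("wrist"); h=onz(i,[[319,278]],.085)[0]; print("hub",h, "flange",onz(i,[[319,282]],.091)[0])
im=cv2.imread("pics/w2.png")[:,:,::-1].copy()
g=cv2.cvtColor(im,cv2.COLOR_RGB2GRAY)[200:340,230:410]
print(cv2.HoughCircles(cv2.medianBlur(g,3),cv2.HOUGH_GRADIENT,1,30,param1=60,param2=12,minRadius=54,maxRadius=68))
plan([h[0],h[1],.095],np.radians(91.5))
```

```text
hub [0.52751525 0.18511058 0.085     ] flange [0.52731986 0.18539678 0.091     ]
[[[88.5 77.5 62.1]]]
twist [-65.  -0.   0.] offset cm [ 0.13  0.1  -0.78] tcp [0.5301 0.1776 0.0963] yaw 26.5 j7 -0.13 t 3.55 F [-0.2  0.3 -0.1]
```

Request:
play_rows([
  {"twist": [0,0,0],"offset": [0.1,0.1,-0.8],"gripper": -0.3},
  {"twist": [0,0,0],"offset": [0.1,0.1,-0.8],"gripper": -0.3},
  {"twist": [0,0,0],"offset": [0.1,0.1,-0.8],"gripper": -0.3},
  {"twist": [0,0,0],"offset": [0.1,0.1,-0.8],"gripper": -0.3},
])

```text
t: 3.95
tcp_pos: [0.5274, 0.1853, 0.0953]
orientation: [0.862, 1.393, -0.863]
force: [-0.6, -0.4, 0.2]
finger_gap: 0.0305
```

Run:
```python
from h import *
plan([.5275,.185,.095],np.radians(91.5))
```

```text
twist [-65.   0.   0.] offset cm [ 0.03 -0.01  0.03] tcp [0.5274 0.1853 0.0953] yaw 26.5 j7 -0.15 t 3.95 F [-0.6 -0.4  0.2]
```

Excellent. Grip and start turning.

Request:
play_rows([
  {"twist": [0,0,0],"offset": [0,0,0],"gripper": -1},
  {"twist": [0,0,0],"offset": [0,0,0],"gripper": -1},
  {"twist": [0,0,0],"offset": [0,0,0],"gripper": -1},
  {"twist": [0,0,0],"offset": [0,0,0],"gripper": -1},
  {"twist": [0,0,0],"offset": [0,0,0],"gripper": -1},
], force=25)

```text
t: 4.45
tcp_pos: [0.5275, 0.1851, 0.0954]
orientation: [0.863, 1.393, -0.863]
force: [0.2, -0.1, 0.7]
finger_gap: 0.012
```

Request:
play_rows([
  {"twist": [-6,0,0],"offset": [0,0,0],"gripper": -1},
  {"twist": [-12,0,0],"offset": [0,0,0],"gripper": -1},
  {"twist": [-18,0,0],"offset": [0,0,0],"gripper": -1},
  {"twist": [-24,0,0],"offset": [0,0,0],"gripper": -1},
  {"twist": [-30,0,0],"offset": [0,0,0],"gripper": -1},
])

```text
t: 4.95
tcp_pos: [0.5275, 0.1852, 0.0954]
orientation: [0.455, 1.522, -0.455]
force: [-0.1, -0.6, -0.9]
finger_gap: 0.0119
```

Request:
play_rows([
  {"twist": [-6,0,0],"offset": [0,0,0],"gripper": -1},
  {"twist": [-12,0,0],"offset": [0,0,0],"gripper": -1},
  {"twist": [-18,0,0],"offset": [0,0,0],"gripper": -1},
  {"twist": [-23,0,0],"offset": [0,0,0],"gripper": -1},
  {"twist": [-25,0,0],"offset": [0,0,0],"gripper": -1},
])

```text
t: 5.45
tcp_pos: [0.5276, 0.1852, 0.0954]
orientation: [0.115, 1.568, -0.115]
force: [0.3, -0.7, 1.1]
finger_gap: 0.0114
```

Run:
```python
from h import *
eyes.get_image("top");eyes.get_image("top")
s=ctrl.get_state(); print(s["force"],s["moment"],s["finger_gap"])
plan([.5275,.185,.095],np.radians(91.5))
```

```text
[-0.03362596  0.05920496  1.63581521] [ 0.06145453 -0.22744863  0.07112316] 0.011620163177402991
twist [-10.1  -0.   -0. ] offset cm [ 0.04 -0.02 -0.  ] tcp [0.5276 0.1852 0.0954] yaw 81.4 j7 0.74 t 5.55 F [-0.   0.1  1.6]
```

Request:
play_rows([
  {"twist": [-3,0,0],"offset": [0,0,0],"gripper": -1},
  {"twist": [-6,0,0],"offset": [0,0,0],"gripper": -1},
  {"twist": [-8,0,0],"offset": [0,0,0],"gripper": -1},
  {"twist": [-10,0,0],"offset": [0,0,0],"gripper": -1},
  {"twist": [-10,0,0],"offset": [0,0,0],"gripper": -1},
])

```text
t: 6.05
tcp_pos: [0.5276, 0.1851, 0.0954]
orientation: [-0.019, 1.571, 0.019]
force: [0.6, -1.3, -0.4]
finger_gap: 0.0118
```

Run:
```python
from h import *
s=ctrl.get_state(); print(s["force"],s["moment"],s["finger_gap"])
plan([.5275,.185,.095],np.radians(91.5))
```

```text
[ 0.62099258 -1.27601914 -0.37875868] [ 0.06498039 -0.18064592 -0.00699336] 0.011814818795139556
twist [-0.1  0.   0. ] offset cm [ 0.04 -0.01 -0.01] tcp [0.5276 0.1851 0.0954] yaw 91.4 j7 0.89 t 6.05 F [ 0.6 -1.3 -0.4]
```

Request:
play_rows([
  {"twist": [-1,0,0],"offset": [0,0,0],"gripper": -1},
  {"twist": [-2,0,0],"offset": [0,0,0],"gripper": -1},
  {"twist": [-3,0,0],"offset": [0,0,0],"gripper": -1},
  {"twist": [-3,0,0],"offset": [0,0,0],"gripper": -1},
])

```text
t: 6.45
tcp_pos: [0.5277, 0.1848, 0.0954]
orientation: [-0.062, 1.57, 0.061]
force: [0.4, -2.0, 1.7]
finger_gap: 0.0119
```

Run:
```python
from h import *
s=ctrl.get_state(); print(s["force"],s["moment"],s["finger_gap"])
plan([.5275,.185,.095],np.radians(91.5))
```

```text
[ 0.40490617 -2.00578912  1.659353  ] [-0.28004664 -0.29971317 -0.04160871] 0.0118542180898198
twist [3. 0. 0.] offset cm [ 0.04  0.02 -0.02] tcp [0.5277 0.1848 0.0954] yaw 94.5 j7 0.94 t 6.45 F [ 0.4 -2.   1.7]
```

Request:
play_rows([
  {"twist": [2,0,0],"offset": [0,0,0],"gripper": -1},
  {"twist": [2.5,0,0],"offset": [-0.2,0,0],"gripper": -1},
  {"twist": [2.5,0,0],"offset": [-0.4,0,0],"gripper": -1},
  {"twist": [2.5,0,0],"offset": [-0.6,0,0],"gripper": -1},
  {"twist": [2.5,0,0],"offset": [-0.8,0,0],"gripper": -1},
])

```text
t: 6.95
tcp_pos: [0.5273, 0.1852, 0.1034]
orientation: [-0.027, 1.571, 0.027]
force: [-0.5, -0.9, -0.9]
finger_gap: 0.0122
```

Run:
```python
from h import *
s=ctrl.get_state(); print(s["force"],s["moment"],s["finger_gap"])
plan([.5275,.185,.095],np.radians(91.5))
```

```text
[-0.46873194 -0.94693335 -0.85425361] [-0.1608883  -0.15503534  0.0478929 ] 0.012166979856503684
twist [ 0.5 -0.   0. ] offset cm [ 0.84 -0.02  0.02] tcp [0.5273 0.1852 0.1034] yaw 92.0 j7 0.91 t 6.95 F [-0.5 -0.9 -0.9]
```

Request:
play_rows([
  {"twist": [0,0,0],"offset": [-4,0,0],"gripper": -1},
  {"twist": [0,0,0],"offset": [-7,0,0],"gripper": -1},
  {"twist": [0,0,0],"offset": [-8,-4,1],"gripper": -1},
  {"twist": [0,0,0],"offset": [-8,-8,2],"gripper": -1},
  {"twist": [0,0,0],"offset": [-8,-12,3],"gripper": -1},
])

```text
t: 7.45
tcp_pos: [0.5623, 0.0657, 0.1844]
orientation: [-0.028, 1.569, 0.028]
force: [-0.2, -1.0, -0.8]
finger_gap: 0.0116
```

Request:
play_rows([
  {"twist": [0,0,0],"offset": [0,-4,0],"gripper": -1},
  {"twist": [0,0,0],"offset": [2,-6.5,0],"gripper": -1},
  {"twist": [0,0,0],"offset": [6,-6.5,0],"gripper": -1},
  {"twist": [0,0,0],"offset": [10,-6.5,0],"gripper": -1},
  {"twist": [0,0,0],"offset": [12,-6.5,0],"gripper": -1},
])

```text
t: 7.95
tcp_pos: [0.5618, 0.001, 0.0603]
orientation: [-0.026, 1.575, 0.027]
force: [-1.2, 0.3, -0.2]
finger_gap: 0.0116
```

Run:
```python
from h import *
eyes.get_image("top");im=eyes.get_image("side");cv2.imwrite("pics/s1.png",im[:,:,::-1])
plan([.564,.001,.036],np.radians(92)); print(ctrl.get_state()["finger_gap"])
i=cam("side"); print(proj(i,[[.564,.001,.02]]))
```

```text
twist [-0.  -0.3 -0.1] offset cm [ 2.45 -0.07  0.28] tcp [0.5613 0.0015 0.0605] yaw 92.0 j7 1.22 t 8.05 F [-0.3  0.9 -0.6]
0.011651186876810592
[[293.9842901  281.62718499]]
```

View pics/s1.png

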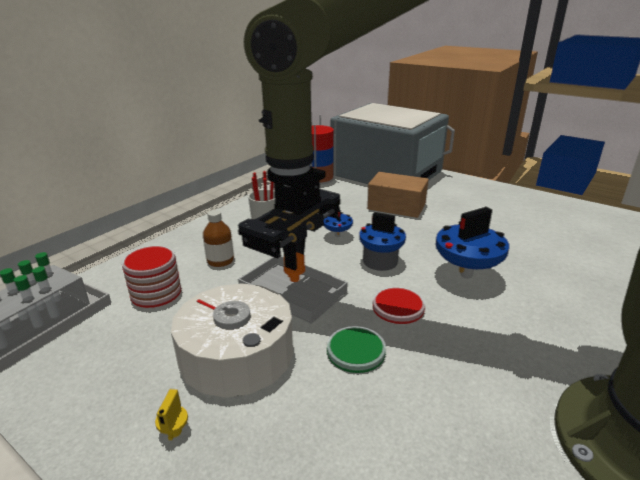

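Request:
play_rows([
  {"twist": [0,0,0],"offset": [1.5,0,0.2],"gripper": -1},
  {"twist": [0,0,0],"offset": [2.5,0,0.2],"gripper": -1},
  {"twist": [0,0,0],"offset": [2.5,0,0.2],"gripper": -0.2},
  {"twist": [0,0,0],"offset": [2.5,0,0.2],"gripper": -0.2},
  {"twist": [0,0,0],"offset": [2.5,0,0.2],"gripper": -0.2},
])

```text
t: 8.55
tcp_pos: [0.5665, 0.0016, 0.0392]
orientation: [-0.027, 1.569, 0.027]
force: [0.0, 0.0, 0.5]
finger_gap: 0.0282
```

Request:
play_rows([
  {"twist": [0,0,0],"offset": [0,0,0],"gripper": -0.2},
  {"twist": [0,0,0],"offset": [0,0,0],"gripper": -0.2},
  {"twist": [0,0,0],"offset": [-2,0,0],"gripper": -0.2},
  {"twist": [0,0,0],"offset": [-5,0,0],"gripper": -0.2},
  {"twist": [0,0,0],"offset": [-10,0,0],"gripper": 0},
])

```text
t: 9.05
tcp_pos: [0.5636, 0.001, 0.1372]
orientation: [-0.026, 1.576, 0.027]
force: [0.7, -0.1, 0.7]
finger_gap: 0.0382
```

Run:
```python
from h import *
eyes.get_image("top");eyes.get_image("top");eyes.get_image("top")
im=eyes.get_image("side")
b,l=blobs(hsv(im,(5,150,90),(18,255,255)),15); print([(s,c) for k,s,c in b if c[0]>200 and 200<c[1]<340],ctrl.get_state()["finger_gap"])
plan([.485,-.179,.23],np.radians(-66))
```

```text
[(array([204, 222,  25,  15, 229], dtype=int32), array([215.3580786 , 228.73799127])), (array([282, 260,  21,  32, 485], dtype=int32), array([291.67628866, 275.13608247]))] 0.04239735516695376
twist [-22.1   0.1   0.1] offset cm [ -9.02 -17.76  -8.76] tcp [0.5668 0.0013 0.1398] yaw 91.9 j7 1.28 t 9.25 F [-0.6  0.  -0.6]
```

Request:
play_rows([
  {"twist": [-4,0,0],"offset": [-4,-2,-1],"gripper": 1},
  {"twist": [-9,0,0],"offset": [-7,-5,-2.5],"gripper": 1},
  {"twist": [-14,0,0],"offset": [-9,-9,-4.5],"gripper": 1},
  {"twist": [-18,0,0],"offset": [-9,-13,-6.5],"gripper": 1},
  {"twist": [-22,0,0],"offset": [-9,-17,-8.5],"gripper": 1},
])

```text
t: 9.75
tcp_pos: [0.4854, -0.1729, 0.2278]
orientation: [-0.331, 1.546, 0.33]
force: [0.8, -1.0, -0.4]
finger_gap: 0.0755
```

Request:
play_rows([
  {"twist": [0,0,0],"offset": [0,0,0],"gripper": 1},
  {"twist": [0,0,0],"offset": [0,0,0],"gripper": 1},
  {"twist": [0,0,0],"offset": [0,0,0],"gripper": 1},
])

```text
t: 10.05
tcp_pos: [0.4867, -0.1699, 0.2278]
orientation: [-0.328, 1.546, 0.33]
force: [0.5, 0.3, -0.3]
finger_gap: 0.0865
```

Run:
```python
from h import *
i=cam("wrist"); im=eyes.get_image("wrist"); cv2.imwrite("pics/w3.png",im[:,:,::-1])
import pickle; pickle.dump(i,open("w3.pkl","wb"))
plan([.485,-.179,.12],np.radians(114))
for n,lo,hi,z in [("blue",(105,120,40),(125,255,255),.073),("red",(0,140,60),(4,255,255),.075)]:
    b,l=blobs(hsv(im,lo,hi),20)
    for k,s,c in b: print(n,s,c.round(1),onz(i,c,z)[0].round(4))
```

```text
twist [ 0.1  0.  -0.1] offset cm [10.8  -0.8  -0.57] tcp [ 0.487  -0.1695  0.228 ] yaw 114.1 j7 2.16 t 10.1 F [ 0.  -0.3 -0.2]
blue [ 235    0  186   77 8599] [323.2  31.1] [ 0.3603 -0.2204  0.073 ]
blue [ 244  157  116  115 7973] [302.1 212.1] [ 0.4809 -0.1833  0.073 ]
blue [209 291  32  24 485] [221.3 303.7] [ 0.5753 -0.2125  0.073 ]
blue [193 353   7   6  23] [196.4 356. ] [ 0.6271 -0.2147  0.073 ]
blue [205 353  23   7 110] [214.4 355.7] [ 0.6207 -0.2012  0.073 ]
red [376  29  18  19 260] [384.4  38.1] [ 0.3477 -0.1804  0.075 ]
red [ 428  106   93   94 6543] [474.4 152.3] [ 0.3892 -0.0869  0.075 ]
red [288 263   9   9  60] [291.9 266.7] [ 0.5231 -0.1734  0.075 ]
```

View pics/w3.png

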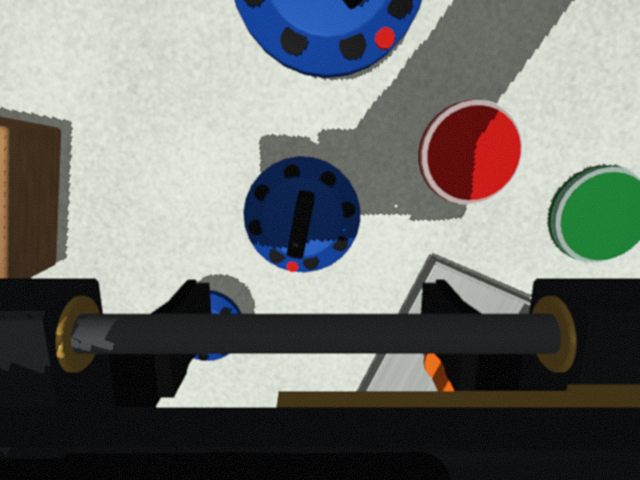

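Run:
```python
from h import *
import pickle; i=pickle.load(open("w3.pkl","rb")); im=cv2.imread("pics/w3.png")[:,:,::-1].copy()
m=hsv(im,(0,0,0),(180,255,24)); m[:,:270]=0; m[:,330:]=0; m[:175]=0; m[272:]=0
b,l=blobs(m,20)
for k,s,c in b: print(s,c.round(1))
k=max(b,key=lambda t:t[1][4])[0]; r=cv2.minAreaRect(np.argwhere(l==k)[:,::-1].astype(np.float32)); print(r)
for z in(.09,.107):
  Q=onz(i,cv2.boxPoints(r),z)[:,:2]; c=Q.mean(0); d=max([Q[1]-Q[0],Q[2]-Q[1]],key=np.linalg.norm); print(z,c,np.linalg.norm(Q[1]-Q[0]),np.linalg.norm(Q[2]-Q[1]),np.degrees(np.arctan2(d[1],d[0])))
print("disc",onz(i,[302,214.5],.065),"dot",onz(i,[291.9,266.7],.070))
cv2.imwrite("pics/w3c.png",cv2.resize(im[145:285,230:370],None,fx=4,fy=4,interpolation=2)[:,:,::-1])
```

```text
[285 175  14   3  22] [290.5 175.4]
[321 175   9  11  72] [325.6 178.8]
[288 191  26  67 999] [300.5 223.2]
((300.3269348144531, 223.86538696289062), (15.885406494140625, 65.89502716064453), 11.309932708740234)
0.09 [ 0.48664033 -0.18171585] 0.04849401536280903 0.01121446881838012 -167.7366259358851
0.107 [ 0.48307607 -0.18265033] 0.04573768555994401 0.010577054605592417 -167.7366259358851
disc [[ 0.48404886 -0.18224394  0.065     ]] dot [[ 0.52468571 -0.17299063  0.07      ]]
```

View pics/w3c.png

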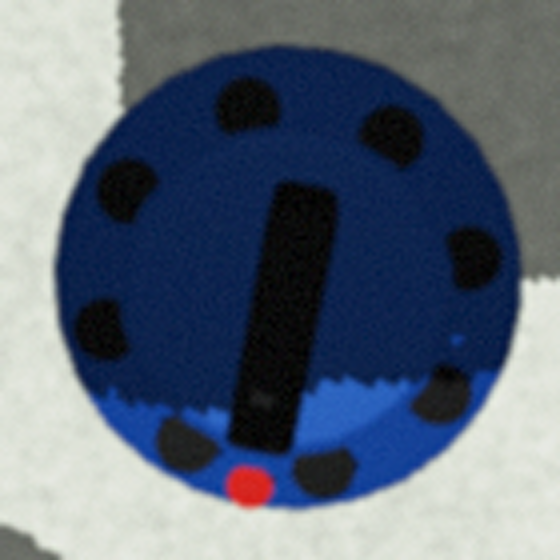

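Request:
play_rows([
  {"twist": [6,0,0],"offset": [2,-1,-0.8],"gripper": 1},
  {"twist": [11.6,0,0],"offset": [5,-1.1,-0.8],"gripper": 1},
  {"twist": [11.6,0,0],"offset": [8,-1.1,-0.8],"gripper": 1},
  {"twist": [11.6,0,0],"offset": [8,-1.1,-0.8],"gripper": 1},
  {"twist": [11.6,0,0],"offset": [8,-1.1,-0.8],"gripper": 1},
])

```text
t: 10.6
tcp_pos: [0.4844, -0.1828, 0.1487]
orientation: [-0.171, 1.564, 0.173]
force: [0.4, -0.4, 1.2]
finger_gap: 0.0869
```

Run:
```python
from h import *
i=cam("wrist"); im=eyes.get_image("wrist"); 
P=onz(i,[[0,0]],0)
m=hsv(im,(0,140,60),(4,255,255)); b,l=blobs(m,20)
for k,s,c in b: print("red",s,c.round(1),onz(i,c,.07)[0].round(4))
m=hsv(im,(105,120,40),(125,255,255)); b,l=blobs(m,2000)
for k,s,c in b: print("blue",s,c.round(1))
plan([.484,-.1825,.078],np.radians(102.5))
cv2.imwrite("pics/w4.png",im[:,:,::-1])
```

```text
red [369   0  24  14 244] [379.8   5.2] [ 0.3486 -0.1795  0.07  ]
red [  459    63   120   124 11406] [518.6 124.4] [ 0.3888 -0.0906  0.07  ]
red [446  89  16  77 127] [450.1 127.3] [ 0.3984 -0.1266  0.07  ]
red [257 386   7   7  39] [260.3 389. ] [ 0.5805 -0.1976  0.07  ]
blue [ 176    0  223   72 9036] [283.   30.3]
blue [  242   176   149   139 12905] [316.2 244.5]
blue [ 182  358   90   51 3196] [225.3 384.9]
twist [0.  0.1 0. ] offset cm [ 7.16  0.12 -0.09] tcp [ 0.4851 -0.1834  0.1496] yaw 102.5 j7 1.91 t 10.65 F [-0.9 -0.3  0.8]
```

View pics/w4.png

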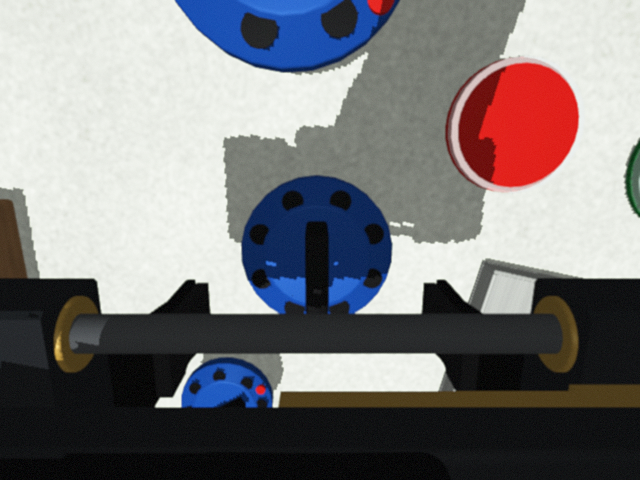

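Request:
play_rows([
  {"twist": [0,0,0],"offset": [4,0.1,-0.1],"gripper": 1},
  {"twist": [0,0,0],"offset": [7,0.1,-0.1],"gripper": 0},
  {"twist": [0,0,0],"offset": [7.1,0.1,-0.1],"gripper": -0.4},
  {"twist": [0,0,0],"offset": [7.1,0.1,-0.1],"gripper": -0.4},
  {"twist": [0,0,0],"offset": [7.1,0.1,-0.1],"gripper": -0.4},
], force=45)

```text
t: 11.15
tcp_pos: [0.4845, -0.1843, 0.0798]
orientation: [-0.171, 1.561, 0.168]
force: [0.9, 0.0, 0.2]
finger_gap: 0.0624
```

Run:
```python
from h import *
plan([.484,-.1825,.078],np.radians(102.5))
```

```text
twist [-0.1  0.2  0.1] offset cm [ 0.18  0.18 -0.01] tcp [ 0.4845 -0.1843  0.0798] yaw 102.4 j7 1.83 t 11.15 F [0.9 0.  0.2]
```

Request:
play_rows([
  {"twist": [0,0,0],"offset": [0,0,0],"gripper": -1},
  {"twist": [0,0,0],"offset": [0,0,0],"gripper": -1},
  {"twist": [0,0,0],"offset": [0,0,0],"gripper": -1},
  {"twist": [0,0,0],"offset": [0,0,0],"gripper": -1},
  {"twist": [0,0,0],"offset": [0,0,0],"gripper": -1},
])

```text
t: 11.65
tcp_pos: [0.4826, -0.184, 0.0775]
orientation: [-0.169, 1.564, 0.169]
force: [0.5, -0.1, 0.8]
finger_gap: 0.0224
```

Request:
play_rows([
  {"twist": [0,0,0],"offset": [0,0,0],"gripper": -1},
  {"twist": [0,0,0],"offset": [0,0,0],"gripper": -1},
  {"twist": [0,0,0],"offset": [0,0,0],"gripper": -1},
])

```text
t: 11.95
tcp_pos: [0.4825, -0.1836, 0.0774]
orientation: [-0.169, 1.564, 0.17]
force: [-1.0, 0.6, 0.7]
finger_gap: 0.0119
```

Run:
```python
from h import *
s=ctrl.get_state(); print(s["moment"],s["finger_gap"])
plan([.484,-.1825,.078],np.radians(102.5))
```

```text
[0.2760214  0.00042031 0.05028578] 0.011879002240346772
twist [-0.1 -0.  -0. ] offset cm [-0.06  0.08  0.17] tcp [ 0.4825 -0.1836  0.0774] yaw 102.4 j7 1.82 t 11.95 F [-1.   0.6  0.7]
```

Request:
play_rows([
  {"twist": [0,0,0],"offset": [-4,0,0],"gripper": -1},
  {"twist": [0,0,0],"offset": [-8,0,0],"gripper": -1},
  {"twist": [0,0,0],"offset": [-12,0,0],"gripper": -1},
  {"twist": [0,0,0],"offset": [-12,3,1],"gripper": -1},
  {"twist": [0,0,0],"offset": [-12,7,2.5],"gripper": -1},
])

```text
t: 12.45
tcp_pos: [0.4921, -0.1124, 0.198]
orientation: [-0.166, 1.564, 0.163]
force: [0.5, -0.8, -4.2]
finger_gap: 0.0117
```

Request:
play_rows([
  {"twist": [2,0,0],"offset": [0,4.3,1.5],"gripper": -1},
  {"twist": [4,0,0],"offset": [0,8.6,3],"gripper": -1},
  {"twist": [6,0,0],"offset": [0,12.9,4.5],"gripper": -1},
  {"twist": [8,0,0],"offset": [0,17.2,6],"gripper": -1},
  {"twist": [10.7,0,0],"offset": [0,21.5,7.5],"gripper": -1},
])

```text
t: 12.95
tcp_pos: [0.5189, 0.1169, 0.1967]
orientation: [-0.022, 1.571, 0.02]
force: [-0.4, -0.8, -3.1]
finger_gap: 0.0118
```

Run:
```python
from h import *
plan([.5275,.185,.20],np.radians(91.7)); print(ctrl.get_state()["finger_gap"])
```

```text
twist [-0.2 -0.   0.1] offset cm [-0.34  6.78  1.04] tcp [0.5189 0.1169 0.1967] yaw 91.5 j7 1.12 t 12.95 F [-0.4 -0.8 -3.1]
0.011836899526140057
```

Run:
```python
from h import *
import pickle
for _ in range(4): eyes.get_image("top")
i=cam("wrist"); im=eyes.get_image("wrist"); cv2.imwrite("pics/w5.png",im[:,:,::-1]); pickle.dump(i,open("w5.pkl","wb"))
plan([.5275,.185,.20],np.radians(91.7)); print("hub exp",proj(i,[[.5275,.185,.085]]))
s=ctrl.get_state(); R=Ro.from_rotvec(s["orientation"]).as_matrix()
m=hsv(im,(105,120,40),(125,255,255)); b,l=blobs(m,1000)
for k,st,c in b: print("blue",st,c.round(1))
```

```text
twist [ 0.1 -0.1  0.1] offset cm [-0.34  6.88  1.09] tcp [0.5187 0.1158 0.1967] yaw 91.8 j7 1.12 t 13.2 F [-0.7 -1.  -3.6]
hub exp [[414.70493697 256.74531608]]
blue [  216   196   200   108 10700] [315.6 244.8]
```

View pics/w5.png

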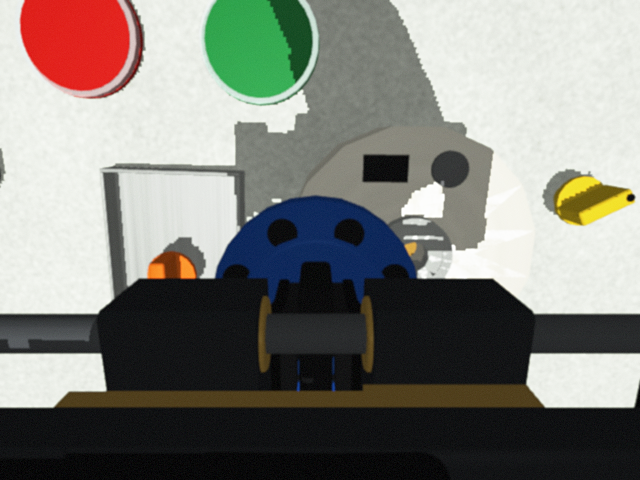

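Run:
```python
from h import *
import pickle
from scipy.optimize import least_squares
i=pickle.load(open("w5.pkl","rb")); im=cv2.imread("pics/w5.png")[:,:,::-1].copy()
s=ctrl.get_state(); R=Ro.from_rotvec(s["orientation"]).as_matrix(); T=s["tcp_pos"]
m=hsv(im,(105,120,40),(125,255,255)); m[:, :212]=0; m[:,420:]=0
pts=[]
for x in range(222,411,4):
    y=np.flatnonzero(m[:,x])
    if len(y) and y[0]<275: pts.append((x,y[0]-.5))
pts=np.array(pts)
for h in(.028,.02,.012,.005,0):
    P=(onz(i,pts,T[2]-.0324+h)-T)@R
    f=least_squares(lambda p:np.hypot(P[:,1]-p[0],P[:,2]-p[1])-p[2],[0,0,.046],loss="soft_l1",f_scale=.001)
    g=least_squares(lambda p:np.hypot(P[:,1]-p[0],P[:,2]-p[1])-.046,[0,0],loss="soft_l1",f_scale=.001)
    print(h,f.x.round(4),f.cost,"r fixed",g.x.round(4),g.cost)
# hub ring / bore: crop
P=onz(i,[[427,249]],.085); print("hub seen?",P)
a=im[200:300,370:470]; cv2.imwrite("pics/w5c.png",cv2.resize(a,None,fx=6,fy=6,interpolation=2)[:,:,::-1])
```

```text
0.028 [ 0.0022 -0.0037  0.0413] 8.054839375218958e-07 r fixed [0.0022 0.0016] 1.470869832658265e-05
0.02 [ 0.0022 -0.0005  0.0433] 8.8334707476222e-07 r fixed [0.0022 0.0026] 6.8745933768581595e-06
0.012 [0.0023 0.0026 0.0453] 9.64569831739008e-07 r fixed [0.0023 0.0035] 1.4982713760687465e-06
0.005 [0.0023 0.0054 0.047 ] 1.0383662721349822e-06 r fixed [0.0023 0.0042] 2.002018673605048e-06
0 [0.0023 0.0073 0.0482] 1.092621159153134e-06 r fixed [0.0023 0.0048] 5.5900804813596365e-06
hub seen? [[0.5218318  0.19269832 0.085     ]]
```

View pics/w5c.png

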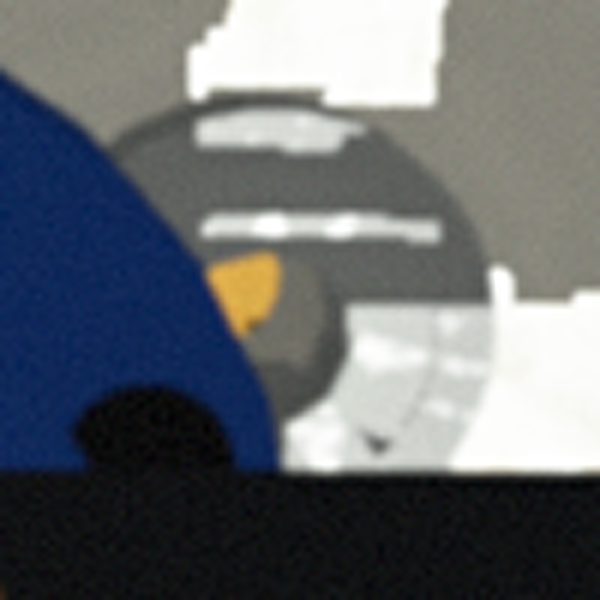

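Run:
```python
from h import *
import pickle
i0=pickle.load(open("w5.pkl","rb"))
for _ in range(3):
    i=cam("wrist"); s=ctrl.get_state(); R=Ro.from_rotvec(s["orientation"]).as_matrix()
    for j in(i0,i):
        o,d=ray(j,[[315.5,242.6]]); print(s["t"],(R.T@(o-s["tcp_pos"])).round(4),(R.T@d[0]).round(4), s["tcp_pos"].round(4), (R.T@Ro.from_rotvec(j["rvec"]).as_matrix().T)[:,0].round(3))
    eyes.get_image("top")
```

```text
13.2 [-0.1614  0.0017 -0.0692] [0.968  0.0022 0.2508] [0.5187 0.1158 0.1967] [-0.001  1.    -0.005]
13.2 [-0.1613 -0.0002 -0.0688] [9.681e-01 3.000e-04 2.508e-01] [0.5187 0.1158 0.1967] [-0.     1.    -0.001]
13.25 [-0.1614  0.0028 -0.0694] [0.9681 0.0031 0.2507] [0.5191 0.1145 0.1967] [-0.001  1.    -0.008]
13.25 [-0.1613 -0.0002 -0.0688] [9.680e-01 3.000e-04 2.508e-01] [0.5191 0.1145 0.1967] [-0.     1.    -0.001]
13.3 [-0.1613  0.0034 -0.0696] [0.9681 0.0035 0.2505] [0.5193 0.1139 0.1968] [-0.001  1.    -0.009]
13.3 [-0.1613 -0.0002 -0.0687] [9.680e-01 3.000e-04 2.508e-01] [0.5193 0.1139 0.1968] [-0.     1.    -0.001]
```

Request:
play_rows([
  {"twist": [0,0,0],"offset": [0,2,0.2],"gripper": -1},
  {"twist": [0,0,0],"offset": [0.6,4.5,0.5],"gripper": -1},
  {"twist": [0,0,0],"offset": [1.2,6,0.7],"gripper": -1},
  {"twist": [0,0,0],"offset": [2,7.1,0.8],"gripper": -1},
  {"twist": [0,0,0],"offset": [2,7.1,0.8],"gripper": -1},
])

```text
t: 13.85
tcp_pos: [0.5246, 0.1869, 0.1764]
orientation: [-0.022, 1.573, 0.023]
force: [-0.7, -0.8, -3.2]
finger_gap: 0.0116
```

Request:
play_rows([
  {"twist": [0,0,0],"offset": [0,0,0],"gripper": -1},
  {"twist": [0,0,0],"offset": [0,0,0],"gripper": -1},
  {"twist": [0,0,0],"offset": [0,0,0],"gripper": -1},
  {"twist": [0,0,0],"offset": [0,0,0],"gripper": -1},
  {"twist": [0,0,0],"offset": [0,0,0],"gripper": -1},
])

```text
t: 14.35
tcp_pos: [0.5254, 0.1867, 0.1776]
orientation: [-0.022, 1.57, 0.022]
force: [-0.4, -0.0, -2.9]
finger_gap: 0.0116
```

Run:
```python
from h import *
from scipy.optimize import least_squares
i=cam("wrist"); s=ctrl.get_state(); im=eyes.get_image("wrist"); cv2.imwrite("pics/w6.png",im[:,:,::-1])
R=Ro.from_rotvec(s["orientation"]).as_matrix(); T=s["tcp_pos"]
m=hsv(im,(105,120,40),(125,255,255)); m[:, :212]=0; m[:,420:]=0
pts=np.array([(x,np.flatnonzero(m[:,x])[0]-.5) for x in range(222,411,4) if m[:275,x].any()])
for h in(.028,.02,.012,.005):
    P=(onz(i,pts,T[2]-.0324+h)-T)@R
    f=least_squares(lambda p:np.hypot(P[:,1]-p[0],P[:,2]-p[1])-p[2],[0,0,.046],loss="soft_l1",f_scale=.001)
    g=least_squares(lambda p:np.hypot(P[:,1]-p[0],P[:,2]-p[1])-.046,[0,0],loss="soft_l1",f_scale=.001)
    print(h,len(pts),f.x.round(4),f.cost,"r fixed",g.x.round(4),g.cost)
print(s["moment"])
plan([.525,.185,.16],np.radians(91.7)); eyes.get_image("top"); plan([.525,.185,.16],np.radians(91.7))
```

```text
0.028 48 [-0.0001 -0.0034  0.0412] 7.852793807772407e-07 r fixed [-0.0002  0.002 ] 1.5080491488476965e-05
0.02 48 [-0.0001 -0.0002  0.0432] 8.613481336747275e-07 r fixed [-0.0002  0.003 ] 7.145856628733721e-06
0.012 48 [-0.0001  0.0029  0.0452] 9.407134374548913e-07 r fixed [-0.0002  0.0039] 1.572503176273825e-06
0.005 48 [-0.0001  0.0057  0.0469] 1.0128343244899269e-06 r fixed [-0.0001  0.0046] 1.8415624415377434e-06
[ 0.06192979 -0.13556564  0.02060203]
twist [-0.1  0.   0. ] offset cm [ 1.75 -0.18 -0.04] tcp [0.5253 0.1868 0.1775] yaw 91.6 j7 0.94 t 14.4 F [-1.3  0.6 -3.8]
twist [-0.1  0.   0. ] offset cm [ 1.75 -0.19 -0.04] tcp [0.5253 0.1869 0.1775] yaw 91.6 j7 0.94 t 14.45 F [-0.5  0.7 -3.7]
```

Request:
play_rows([
  {"twist": [0,0,0],"offset": [1,-0.2,-0.1],"gripper": -1},
  {"twist": [0,0,0],"offset": [1.8,-0.2,-0.1],"gripper": -1},
  {"twist": [0,0,0],"offset": [1.8,-0.2,-0.1],"gripper": -1},
  {"twist": [0,0,0],"offset": [1.8,-0.2,-0.1],"gripper": -1},
  {"twist": [0,0,0],"offset": [1.8,-0.2,-0.1],"gripper": -1},
])

```text
t: 14.95
tcp_pos: [0.5244, 0.1853, 0.1595]
orientation: [-0.023, 1.571, 0.023]
force: [-0.4, -0.2, -3.5]
finger_gap: 0.0114
```

Request:
play_rows([
  {"twist": [0,0,0],"offset": [0.2,0,0],"gripper": -1},
  {"twist": [0,0,0],"offset": [0.4,0,0],"gripper": -1},
  {"twist": [0,0,0],"offset": [0.6,0,0],"gripper": -1},
  {"twist": [0,0,0],"offset": [0.8,0,0],"gripper": -1},
  {"twist": [0,0,0],"offset": [0.8,0,0],"gripper": -1},
])

```text
t: 15.45
tcp_pos: [0.5241, 0.185, 0.151]
orientation: [-0.023, 1.571, 0.023]
force: [-0.3, 0.7, -4.0]
finger_gap: 0.0112
```

Run:
```python
from h import *
print(ctrl.get_state()["moment"]); plan([.524,.185,.145],np.radians(91.7)); eyes.get_image("top"); plan([.524,.185,.145],np.radians(91.7))
```

```text
[ 0.09117518 -0.15597695 -0.02678273]
twist [-0. -0.  0.] offset cm [ 0.6   0.   -0.01] tcp [0.5241 0.185  0.151 ] yaw 91.7 j7 0.92 t 15.45 F [-0.3  0.7 -4. ]
twist [-0. -0.  0.] offset cm [ 0.62  0.   -0.02] tcp [0.5242 0.185  0.1512] yaw 91.7 j7 0.92 t 15.5 F [-0.2 -0.5 -2.9]
```

Request:
play_rows([
  {"twist": [0,0,0],"offset": [0.2,0,0],"gripper": -1},
  {"twist": [0,0,0],"offset": [0.4,0,0],"gripper": -1},
  {"twist": [0,0,0],"offset": [0.6,0,0],"gripper": -1},
  {"twist": [0,0,0],"offset": [0.6,0,0],"gripper": -1},
])

```text
t: 15.9
tcp_pos: [0.5241, 0.1849, 0.145]
orientation: [-0.023, 1.571, 0.023]
force: [1.0, -0.3, -4.0]
finger_gap: 0.0121
```

Run:
```python
from h import *
print(ctrl.get_state()["moment"]); plan([.524,.185,.145],np.radians(91.7))
```

```text
[ 0.10229424 -0.10766587 -0.01968693]
twist [-0. -0.  0.] offset cm [-0.    0.01 -0.01] tcp [0.5241 0.1849 0.145 ] yaw 91.7 j7 0.92 t 15.9 F [ 1.  -0.3 -4. ]
```

Request:
play_rows([
  {"twist": [0,0,0],"offset": [0.2,0,0],"gripper": -1},
  {"twist": [0,0,0],"offset": [0.4,0,0],"gripper": -1},
  {"twist": [0,0,0],"offset": [0.6,0,0],"gripper": -1},
  {"twist": [0,0,0],"offset": [0.6,0,0],"gripper": -1},
])

```text
t: 16.3
tcp_pos: [0.5241, 0.1849, 0.139]
orientation: [-0.023, 1.571, 0.023]
force: [-0.8, -0.2, -4.5]
finger_gap: 0.0119
```

Run:
```python
from h import *
print(ctrl.get_state()["moment"]); plan([.524,.185,.145],np.radians(91.7))
```

```text
[ 0.1594249  -0.10185037  0.02515792]
twist [-0. -0.  0.] offset cm [-0.6   0.01 -0.01] tcp [0.5241 0.1849 0.139 ] yaw 91.7 j7 0.91 t 16.3 F [-0.8 -0.2 -4.5]
```

Request:
play_rows([
  {"twist": [0,0,0],"offset": [0.3,0,0],"gripper": -1},
  {"twist": [0,0,0],"offset": [0.6,0,0],"gripper": -1},
  {"twist": [0,0,0],"offset": [0.9,0,0],"gripper": -1},
  {"twist": [0,0,0],"offset": [1.1,0,0],"gripper": -1},
  {"twist": [0,0,0],"offset": [1.1,0,0],"gripper": -1},
], force=60)

```text
t: 16.8
tcp_pos: [0.5241, 0.185, 0.128]
orientation: [-0.023, 1.571, 0.023]
force: [-1.1, -1.6, -3.4]
finger_gap: 0.0117
```

Request:
play_rows([
  {"twist": [0,0,0],"offset": [0.3,0,0],"gripper": -1},
  {"twist": [0,0,0],"offset": [0.6,0,0],"gripper": -1},
  {"twist": [0,0,0],"offset": [0.9,0,0],"gripper": -1},
  {"twist": [0,0,0],"offset": [0.9,0,0],"gripper": -1},
  {"twist": [0,0,0],"offset": [0.9,0,0],"gripper": -1},
])

```text
t: 17.3
tcp_pos: [0.5247, 0.1853, 0.1202]
orientation: [-0.023, 1.57, 0.023]
force: [-1.6, -0.6, 5.0]
finger_gap: 0.0114
```

Run:
```python
from h import *
print(ctrl.get_state()["moment"]); plan([.524,.185,.1174],np.radians(91.7))
```

```text
[-0.18057349  0.30281541  0.01937602]
twist [-0.   0.1  0. ] offset cm [ 0.28 -0.03 -0.08] tcp [0.5247 0.1853 0.1202] yaw 91.7 j7 0.9 t 17.3 F [-1.6 -0.6  5. ]
```

Request:
play_rows([
  {"twist": [0,0,0],"offset": [0.2,0,0],"gripper": -1},
  {"twist": [0,0,0],"offset": [0.3,0,0],"gripper": -1},
  {"twist": [0,0,0],"offset": [0.4,0,0],"gripper": -1},
  {"twist": [0,0,0],"offset": [0.4,0,0],"gripper": -1},
  {"twist": [0,0,0],"offset": [0.4,0,0],"gripper": -1},
])

```text
t: 17.8
tcp_pos: [0.5248, 0.1853, 0.1174]
orientation: [-0.023, 1.57, 0.022]
force: [-4.6, -2.5, 13.7]
finger_gap: 0.0114
```

Run:
```python
from h import *
print(ctrl.get_state()["moment"]); plan([.524,.185,.1174],np.radians(91.7)); eyes.get_image("top"); plan([.524,.185,.1174],np.radians(91.7))
```

```text
[-0.46475268  0.9606055  -0.04261434]
twist [-0.   0.1  0.1] offset cm [-0.   -0.03 -0.08] tcp [0.5248 0.1853 0.1174] yaw 91.7 j7 0.89 t 17.8 F [-4.6 -2.5 13.7]
twist [-0.   0.1  0.1] offset cm [-0.   -0.03 -0.08] tcp [0.5248 0.1854 0.1174] yaw 91.7 j7 0.89 t 17.85 F [-4.2 -2.9 13.9]
```

Request:
play_rows([
  {"twist": [0,0,0],"offset": [0.2,0,0],"gripper": -1},
  {"twist": [0,0,0],"offset": [0.3,0,0],"gripper": -1},
  {"twist": [0,0,0],"offset": [0.3,0,0],"gripper": -1},
  {"twist": [0,0,0],"offset": [0.3,0,0],"gripper": -1},
  {"twist": [0,0,0],"offset": [0.3,0,0],"gripper": -1},
])

```text
t: 18.35
tcp_pos: [0.5248, 0.1853, 0.1173]
orientation: [-0.025, 1.569, 0.02]
force: [-11.7, -7.6, 34.6]
finger_gap: 0.0115
```

Run:
```python
from h import *
print(ctrl.get_state()["moment"]); plan([.524,.185,.1174],np.radians(91.7)); im=eyes.get_image("side"); print(ctrl.get_state()["finger_gap"])
b,l=blobs(hsv(im,(5,150,90),(18,255,255)),15); print([(s,c) for k,s,c in b if 250<c[0]<340 and 200<c[1]<340])
cv2.imwrite("pics/s2.png",im[150:450,120:520,::-1])
```

```text
[-1.40561067  2.61164958 -0.03229221]
twist [-0.1  0.1  0.2] offset cm [-0.01 -0.03 -0.08] tcp [0.5248 0.1853 0.1173] yaw 91.6 j7 0.89 t 18.35 F [-11.7  -7.6  34.6]
0.011523653376523963
[(array([282, 260,  21,  32, 488], dtype=int32), array([291.66188525, 274.98770492]))]
```

View pics/s2.png

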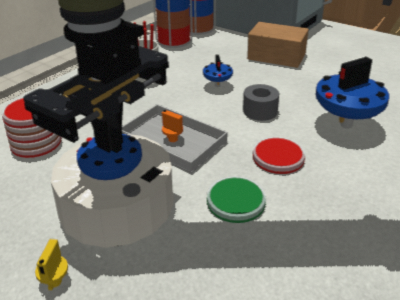

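Request:
play_rows([
  {"twist": [0,0,0],"offset": [-0.15,0,0],"gripper": -1},
  {"twist": [0,0,0],"offset": [-0.15,0,0],"gripper": -1},
  {"twist": [0,0,0],"offset": [-0.15,0,0],"gripper": -1},
])

```text
t: 18.7
tcp_pos: [0.5248, 0.1854, 0.1173]
orientation: [-0.024, 1.569, 0.021]
force: [-8.0, -5.6, 23.2]
finger_gap: 0.0118
```

Run:
```python
from h import *
s=ctrl.get_state(); plan([.524,.185,.1174],np.radians(91.7)); print(s["finger_gap"],s["qvel"])
if s["tcp_pos"][2]<.1182 and s["force"][2]>10: print(order.job_done())
```

```text
twist [-0.   0.1  0.1] offset cm [-0.01 -0.04 -0.08] tcp [0.5248 0.1854 0.1173] yaw 91.7 j7 0.89 t 18.7 F [-8.  -5.6 23.2]
0.01175666644887029 [ 6.11710583e-04  3.19017943e-04 -1.27269511e-03 -1.78302430e-03
  1.03009699e-03 -8.50416110e-06  1.48791435e-03]
the job is handed in; nothing more can be done
None
```

I turned the plug about 65° anticlockwise, lifted it out and left it in the tray. I then pushed the blue rotor home in the hub with its key in the keyway, and handed the job in at 18.7 s with the gripper still holding it down; no verdict was reported.

- **Rotor:** the tool stopped hard at 117.3 mm, which matches a fully home rotor. It pressed down with about 23 N, held the grip at a 12 mm gap, and was at rest and aligned within about 1° of the keyway line I measured. I had no direct reading of the spring pin. Pressing 3 mm further at the stop only raised the force and did not lower the tool.
- **Plug:** in the last side picture it is in the tray and released, but standing on its stem rather than lying on its side. That should still be well under the 45 mm limit.
- **Bystanders:** I touched none. The dishes and box look unmoved in the last picture, but it mostly hides the pen cup and leaves out the bottle.
- **Disagreements:**
  - The hub position from the top camera was about 5 mm off the wrist camera's. I used the wrist camera's, which the plug turn confirmed.
  - Estimates of how far off-centre the rotor sat in the grip ranged from 1.7 to 4 mm. I used 3.5 mm, and the shaft and key went in without noticeable resistance.

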